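Lock a pinion in the inspection jig and hold the loupe over it at the focal height

TASK

Get the small gear in the jig ready for a tooth inspection: turn the red lock knob clockwise until it clicks past its detent and its hold-down finger lies over the gear. Then pick up the loupe and hold it level, with the lens centred over the gear at the height of the yellow collar on the post. Finish while still holding the loupe there, steady and touching nothing else; leave the gear, the collar and the other things on the bench where they are.

Things in the scene. Friction and masses are not known exactly. Their poses are not given: they have to be found in the camera images.
- lock_knob (a joint): turn of the red lock knob, rad, growing clockwise seen from above: starts at 0 to 0.2 (open); 1.2 = fully locked, its finger over the gear (stops at -0.04, 1.24). Free up to 0.25; then a sprung detent resists, at most 0.13 N m near 0.35 (let go there, it springs back). At 0.6 it clicks over and the spring pushes it on to about 0.9; then free again. Beyond 0.85 it has clicked past.
- lock_knob_grip (a point): on the knob's upright axis, 55 mm above the bench, where to grip it. The knob is a red bar 46 mm long (along this point's x axis), 14 mm thick (its y) and from 36 to 70 mm above the bench; z is up. A flat steel hold-down finger, 69 mm long, sticks out below the bar (29 to 34 mm above the bench) and turns with it; at 1.2 its tip lies over the rim of the gear, without touching it. The black disc under the bar has radius 21 mm.
- jig: the fixed inspection jig: a pale aluminium plate 145 x 215 x 10 mm lying flat. Origin on the bench under the middle of the gear's nest (four short locating pins); x, y along the plate's sides, z up; the plate reaches from -57.5 to 87.5 mm in x and -85.5 to 129.5 mm in y. Knob axis at x 0, y +85 mm; an upright steel post of radius 5 mm, 170 mm high above the bench, at x +55, y -55 mm.
- gear_top (a point): centre of the top face of the small dark gear (60 mm across, 16 mm thick) lying loose in the nest, 26 mm above the bench; z up.
- focus_mark (a point): centre, on the post's axis, of the yellow collar (radius 11 mm, 16 mm high, a screw sticking 9 mm out of one side), half-way up it; its height, 110 to 145 mm above the bench, is the focal height for the middle of the lens. It slides on the post with friction: do not move it.
- loupe_grip (a point): centre of the grip on the loupe's handle, near its balance point and 9 mm above the bench while the loupe lies flat. The handle is a straight black bar 16 mm wide (this point's y) and 18 mm high (z), from 54 mm behind this point to 42 mm ahead of it along x. The lens lies ahead, on +x. About 0.11 kg.
- lens_center (a point): middle of the lens (half-way through its thickness), 82 mm ahead of the grip point along the loupe's x and at the same height; lens z is its optical axis, upright when the loupe is level. The steel rim round it has radius 30 mm and is 12 mm thick.
- loupe: the reading loupe, lying flat on the bench at the start; origin on its underside below the grip, x towards the lens, z up.
- marker_pen: bystander: white paint marker 128 mm long, 17 mm thick, lying on the bench in front of the jig; leave it alone.
- big_nut: bystander: dark hexagon nut, 41 mm across, 17 mm high, between loupe and jig; leave it alone.
- pipe: bystander: short rusty pipe, 42 mm across, standing upright 62 mm high in front of the green chest; origin at the centre of its underside; leave it alone.
Not all that is in view belongs to the job. What is meant by the part that bears gear_top is not turquoise, and is the smaller of those in its own colour.

How it is judged:
By the outcome, as a careful person would: the job done as asked, in the order asked, and still so for the second after the job is handed in, while the arm keeps its last pose, push and grip.
It also fails if it takes over 54 s, if anything falls off the work surface, if the arm or the gripper's body presses on something with over 40 N, if the wrist force passes 120 N, or if a joint passes its speed limit or range.

ROBOT

A 6-joint arm with a two-finger parallel gripper is mounted at the origin on a cart in front of the work surface, level with it; the furniture and walls round the work are solid. World frame = base frame: x ahead of the robot, y to its left, z up, the work surface at z = 0. Lengths are in m, angles in rad, forces in N, time in s.
With the tool pointing down it reaches from about 0.275 to 0.975 m from the base axis. Payload 8.4 kg.
Tool frame: the origin (TCP) lies on the centre line of the jaws, within the pads' length; the fingertips stand 8 mm ahead of it and the grasp point (between the pads) lies 11 mm behind it (env.finger_overhang is the distance from the TCP to the fingertips, in m); z points along the fingers, y is the line along which they close (so a half turn about z gives the same grasp; the last joint's range is limited). The gripper opens to 92 mm and grips with 3 to 60 N. Pads are 20 mm wide; open, the fingers measure 128 mm over their backs; the gripper's body (75 mm by 189 mm) begins 69 mm behind the grasp point.
Start: joints at [-1.167, 0.353, 1.633, -0, 1.155, -0.002], TCP at [0.247, -0.574, 0.223] pointing down, gripper open.
Joint ranges: [-2.63, 2.63], [-0.92, 2.1], [0.06, 2.66], [-1.3, 4.44], [0, 2.69], [-3.02, 3.02]. Speed limits (rad/s): [2.22, 2.22, 2.79, 3.14, 3.14, 3.14].

INTERFACE

Orientations are given as a unit quaternion [w, x, y, z].
In Python, from rig import env, imaging gives the robot as it stands.
- The arm moves only by the tool step_arm, never from a script. Its arguments are lists of equal length, an entry for each row: "travel": the shift along the tool's x, y, z normalised to -1 to 1, where 1 is 250 mm, a list of three; "yaw": the turn about the tool's z normalised to -1 to 1, where 1 is 45 degrees; "hand": the closure, from -1 (fully open) to 1 (shut), so that 0 is half open. In form: {"travel": [[tx, ty, tz], ...], "yaw": [yaw, ...], "hand": [hand, ...]}. A call has 1 to 8 rows; each row is the pose to reach, as a shift and turn from the pose commanded when the call began, along the tool's axes at that moment; what a row does not reach only later rows make up. A row lasts 1/8 s, in which the tool goes at most 62.5 mm and 10.7 degrees, less where a joint would pass 70% of its speed; a pose out of reach is approached as far as the arm can. A call with a number of a shift or a turn outside -1 to 1 is refused whole. A call with a gripper value outside its range is refused whole. The fingers move at their own pace and stop on an object; the grip force is fixed at half the most. Time passes only in rows, so rows that repeat a pose let the fingers close. It gives the time, the measured TCP pose, the force, the opening and the grip force at its end, in the units of the state.
- env.read_state(): the state, without advancing time (a new reading comes with each control period).
- imaging.grab_frame(name): name is "scene" or "top" or "wrist"; returns a dict with "img" (480x640x3 uint8, red, green, blue), "fx", "fy", "cx", "cy" (pixels), "rvec" (rotation vector, rad) and "tvec" (3), from world to camera coordinates, as OpenCV has them. Camera axes: x right, y down, z forward; pixel columns grow to the right and rows downward; lengths in m; the calibration is good to about 2 mm. The wrist camera is an equidistant fisheye: a pixel r from the principal point sees the ray r / f radians off the axis. A picture is of the moment at which its call begins. There is no depth.
- env.job_done(): hands the job in; it is judged then, once.
The state is a dict: "time_s": time; "q": joint angles; "qd": joint speeds; "joint_torque": joint torques, N m; "tool_pos": TCP position; "tool_rot": TCP orientation; "wrist_force": force on the tool from outside, world axes, zero at the start; "ft_torque": the same for the moment, N m; "gripper_width": finger opening in m; "finger_force": force on a finger pad.
Only numpy, scipy, OpenCV 4.12 (cv2) and the standard library are available. Lean on these libraries where they do the work, as an engineer would, in place of code of your own. Each camera call takes 0.05 s, during which the arm holds its last target. There are 200 camera calls.

## Working session

There is one attempt and no reset: what is moved stays moved. The work goes in short steps, Python scripts to look and compute and a tool call to move; the robot and the scene stay as the last step left them, time stands still between calls to the robot, and variables do not carry over. Pictures are saved under pics/ and viewed, at most 10 in all, crops included, and the job is handed in when it is done.

Besides the shell and the picture viewer there is one more tool, called after ">>>" by a JSON object that holds its "api" and its "payload". step_arm: Moves the arm, as the interface text tells. Scaled input: -1 to 1 covers 250 mm each way for a shift and 45 degrees each way for a turn. Its arguments: {"type":"object","properties":{"travel":{"type":"array"},"yaw":{"type":"array"},"hand":{"type":"array"}},"required":["travel","yaw","hand"]}

```bash
mkdir -p pics; python3 - <<'E'
from rig import env, imaging
import cv2,pickle
s=env.read_state();print(s['time_s'],s['tool_pos'],s['tool_rot'],s['gripper_width'])
for n in("scene","top"):
    f=imaging.grab_frame(n);pickle.dump(f,open(f'{n}.pkl','wb'));print(n,f['fx'],f['cx'],f['cy'],f['rvec'],f['tvec'])
    cv2.imwrite(f'pics/{n}.png',cv2.resize(f['img'][:,:,::-1],(800,600)))
E
```

```text
0.0 [ 0.24650779 -0.57381288  0.22184988] [-6.71543722e-04  9.79484870e-01  2.01516542e-01 -1.48577448e-04] 0.0921024917194078
scene 502.449108409492 320.53977381633626 239.82248956052385 [ 1.00674331 -2.20406858  1.28711822] [0.40252244 0.27943921 0.75644887]
top 486.9426904255273 323.2977934611644 247.19109743851072 [ 2.18170092 -2.19000955  0.09189549] [0.04327091 0.55940282 1.15917222]
```

View pics/top.png

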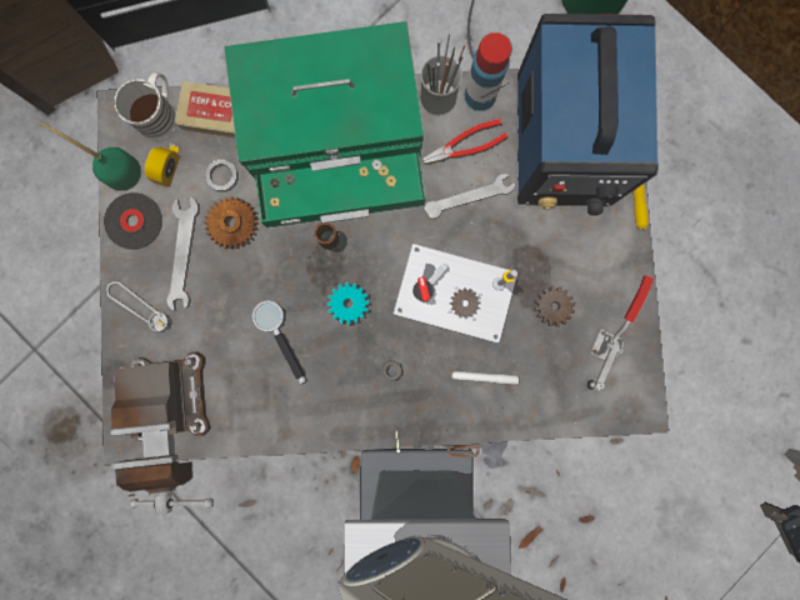

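View pics/scene.png

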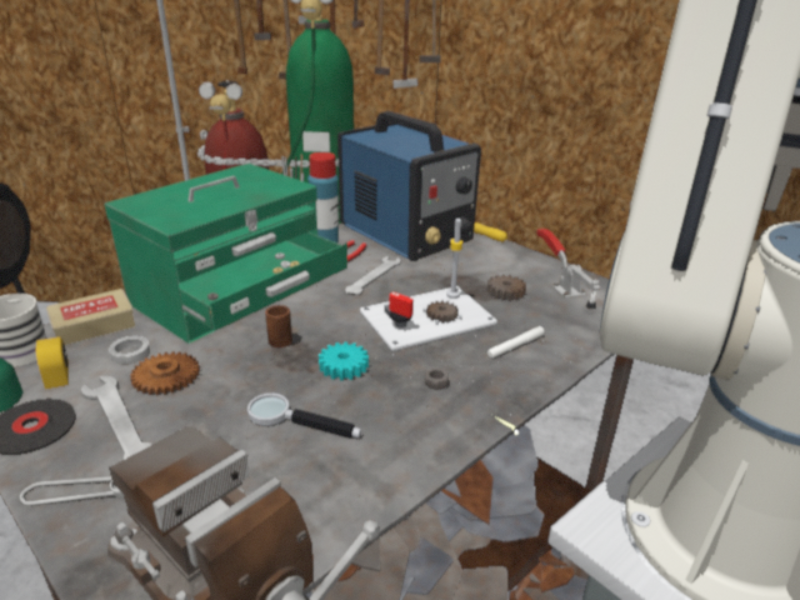

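The top view shows the jig gear at (465,302), the red knob at (423,288), the post at about (508,278), the loupe lens at (268,317) and its handle end at (303,380). The scene view shows the same layout, with the collar at (456,245). I'll enlarge the parts that matter.

```bash
python3 - <<'E'
import cv2,pickle,numpy as np
t=pickle.load(open('top.pkl','rb'))['img'];s=pickle.load(open('scene.pkl','rb'))['img']
def c(im,x,y,w,h,k):
    o=cv2.resize(im[y:y+h,x:x+w],None,fx=k,fy=k,interpolation=cv2.INTER_CUBIC)
    return o
a=c(t,310,190,110,90,4) ;b=c(t,190,230,70,90,4) # 440x360, 280x360
d=c(s,280,165,120,60,4) #480x240
e=c(s,190,300,110,60,2.9090909)
top=np.hstack([a,b]);bot=np.zeros((240,720,3),np.uint8);bot[:,:480]=d
e2=c(s,190,300,110,60,2);bot[:120,490:710]=e2
cv2.imwrite('pics/crop.png',np.vstack([top,bot])[:,:,::-1])
E
```

```text
(no output)
```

View pics/crop.png

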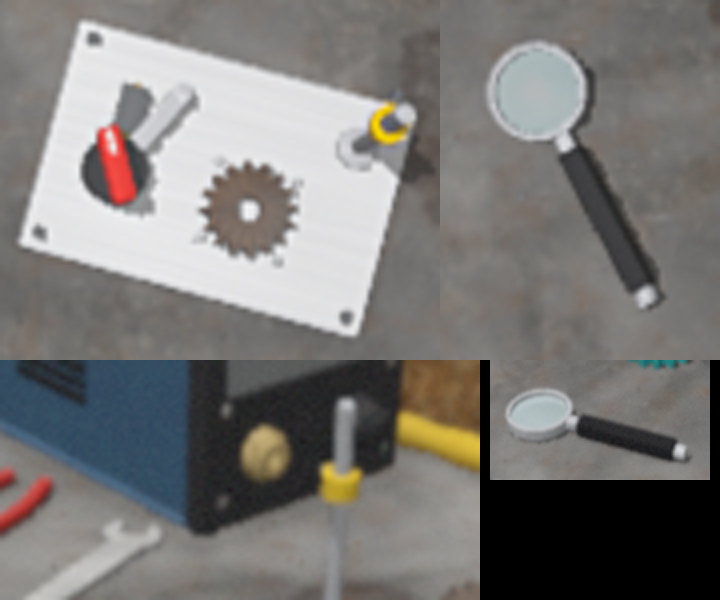

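```bash
cat > h.py <<'E'
import cv2,pickle,numpy as np
from scipy.optimize import least_squares
T=pickle.load(open('top.pkl','rb'));S=pickle.load(open('scene.pkl','rb'))
def proj(f,P):
    K=np.array([[f['fx'],0,f['cx']],[0,f['fy'],f['cy']],[0,0,1.]])
    return cv2.projectPoints(np.atleast_2d(np.array(P,float)),np.array(f['rvec']),np.array(f['tvec']),K,None)[0][:,0]
def back(f,uv,z):
    R=cv2.Rodrigues(np.array(f['rvec']))[0];c=-R.T@np.array(f['tvec'])
    d=R.T@np.array([(uv[0]-f['cx'])/f['fx'],(uv[1]-f['cy'])/f['fy'],1])
    return c+d*(z-c[2])/d[2]
def cr(x0,y0,k,u,v): return np.array([x0+(u+.5)/k-.5,y0+(v+.5)/k-.5])
E
python3 - <<'E'
from h import *
a=lambda u,v:cr(310,190,4,u,v); b=lambda u,v:cr(190,230,4,u-440,v); d=lambda u,v:cr(280,165,4,u,v-360);e=lambda u,v:cr(190,300,2,u-490,v-360)
C=[(a(82,20),87.5,129.5,10),(a(20,244),-57.5,129.5,10),(a(357,336),-57.5,-85.5,10),(a(249,210),0,0,26)]
W=np.array([back(T,c[0],c[3]/1e3)[:2] for c in C]);J=np.array([c[1:3] for c in C])/1e3
def res(p):
    c,s=np.cos(p[2]),np.sin(p[2]);return (J@np.array([[c,s],[-s,c]])+p[:2]-W).ravel()
r=least_squares(res,[W[3,0],W[3,1],0]);p=r.x;print('jig',p,np.degrees(p[2]),(res(p)*1e3).round(1))
Rm=np.array([[np.cos(p[2]),-np.sin(p[2])],[np.sin(p[2]),np.cos(p[2])]])
j=lambda x,y:Rm@np.array([x,y])/1e3+p[:2]
k=j(0,85);po=j(55,-55);print('knob',k,'post',po)
print('disc',back(T,a(112,172),.03))
print('bar ends',back(T,a(109,130),.07),back(T,a(124,198),.07))
ft=back(T,a(188,93),.034)[:2];print('finger',ft,np.degrees(np.arctan2(*(ft-k)[::-1])),np.linalg.norm(ft-k))
print('collar px scene',d(341,482),'top',a(389,124))
for z in np.arange(.1,.151,.01): print(z.round(3),proj(S,[*po,z]).round(1),proj(T,[*po,z]).round(1))
print('posttop',proj(S,[*po,.17]),d(345,400))
L=back(T,b(538,92),.012);E=back(T,b(649,300),.009);M=back(T,b(568,146),.009)
print('lens',L,'end',E,'hand front',M,'scene lens',back(S,e(540,413),.012))
v=(L-E)[:2];print(np.linalg.norm(v),np.degrees(np.arctan2(v[1],v[0])))
v/=np.linalg.norm(v);print('grip',L[:2]-.082*v)
print('pen,nut,pipe',[back(T,np.array(q)*.8,.01)[:2].round(3) for q in((453,376),(517,380),(394,370),(326,236))])
E
```

```text
jig [ 0.57213268 -0.07698888 -0.27251666] -15.614054698793465 [ 0.8  0.5 -0.5  0.9 -1.3 -0.8  1.1 -0.6]
knob [0.59501094 0.00487432] post [ 0.61029941 -0.14476278]
disc [0.59401508 0.00650312 0.03      ]
bar ends [0.6143786  0.00958844 0.07      ] [0.57451045 0.00110602 0.07      ]
finger [ 0.64132935 -0.03949614] -43.769514607123114 0.0641415062852695
collar px scene [364.875 195.125] top [406.875 220.625]
0.1 [[366.5 202.4]] [[405.2 222. ]]
0.11 [[366.7 198.5]] [[406.  221.4]]
0.12 [[367.  194.7]] [[406.8 220.9]]
0.13 [[367.3 190.7]] [[407.6 220.3]]
0.14 [[367.6 186.8]] [[408.4 219.7]]
0.15 [[367.9 182.8]] [[409.2 219.1]]
posttop [[368.45440671 174.71147558]] [365.875 174.625]
lens [0.54793108 0.30722314 0.012     ] end [0.42153637 0.23904698 0.009     ] hand front [0.5150731  0.28918259 0.009     ] scene lens [0.5467087  0.31250039 0.012     ]
0.14360923096179934 28.342021427893528
grip [0.47576047 0.26829496]
pen,nut,pipe [array([ 0.43 , -0.053]), array([ 0.421, -0.178]), array([0.442, 0.061]), array([0.706, 0.195])]
```

The jig is at (0.572,-0.077) with yaw -15.6°, and the knob bar points along about 12°. The loupe grip is at (0.476,0.268), heading 28°, and the collar height is about 0.119 m. I'll move towards the knob.

>>> {"api": "step_arm", "payload": {"travel": [[0.2,-0.14,0],[0.4,-0.29,0],[0.6,-0.43,0],[0.8,-0.58,0],[0.95,-0.69,0],[1.0,-0.72,0],[1.0,-0.72,0]], "yaw": [0,0,0,0,0,0,0], "hand": [-1,-1,-1,-1,-1,-1,-1]}}

```text
time_s: 0.98
tool_pos: [0.4056, -0.3101, 0.2225]
tool_rot: [0.0, 0.979, 0.202, -0.0]
wrist_force: [-0.4, -0.4, -0.3]
gripper_width: 0.092
finger_force: 0.0
```

>>> {"api": "step_arm", "payload": {"travel": [[0.2,-0.14,0],[0.4,-0.29,0],[0.6,-0.43,0],[0.8,-0.58,0],[0.95,-0.69,0],[1.0,-0.72,0],[1.0,-0.72,0]], "yaw": [0,0,0,0,0.1,0.2,0.25], "hand": [-0.2,-0.2,-0.2,-0.2,-0.2,-0.2,-0.2]}}

```text
time_s: 1.85
tool_pos: [0.5648, -0.0468, 0.2222]
tool_rot: [0.0, 0.995, 0.104, -0.0]
wrist_force: [0.2, -0.1, 0.1]
gripper_width: 0.0553
finger_force: 0.0
```

```bash
cat >> h.py <<'E'
def ax(s):
    from scipy.spatial.transform import Rotation as Ro
    w,x,y,z=s['tool_rot'];return Ro.from_quat([x,y,z,w]).as_matrix()
def go(s,P,ang):
    R=ax(s);a=np.degrees(np.arctan2(R[1,0],R[0,0]));d=(a-ang+180)%360-180
    print('q',np.round(s['q'],2),'pos',np.round(s['tool_pos'],4),'xang',a.round(2),'tilt',R[:2,2].round(4),'move',(R.T@(np.array(P)-s['tool_pos'])/.25).round(4),'yaw',(d/45).round(3),'t',s['time_s'],'w',s['gripper_width'],s['finger_force'],np.round(s['wrist_force'],1))
E
python3 - <<'E'
from h import *
from rig import env
go(env.read_state(),[.5945,.0055,.15],12)
E
```

```text
q [-0.09  0.26  1.76 -0.    1.12  1.28] pos [ 0.5648 -0.0468  0.2222] xang 11.91 tilt [-0.0003 -0.0004] move [ 0.1595 -0.1804  0.2886] yaw -0.002 t 1.85 w 0.05525544936400469 0.0 [ 0.2 -0.1  0.1]
```

>>> {"api": "step_arm", "payload": {"travel": [[0.1,-0.1,0.0],[0.16,-0.18,0.1],[0.16,-0.18,0.29],[0.16,-0.18,0.29]], "yaw": [0,0,0,0], "hand": [-0.2,-0.2,-0.2,-0.2]}}

```text
time_s: 2.35
tool_pos: [0.5914, 0.0047, 0.1468]
tool_rot: [-0.0, 0.995, 0.104, -0.004]
wrist_force: [-0.3, 0.5, 1.2]
gripper_width: 0.0549
finger_force: 0.0
```

```bash
cat >> h.py <<'E'
def fback(f,uv,z):
    R=cv2.Rodrigues(np.array(f['rvec']))[0];c=-R.T@np.array(f['tvec'])
    v=np.array([uv[0]-f['cx'],uv[1]-f['cy']]);r=np.linalg.norm(v);th=r/f['fx']
    d=R.T@np.array([*(v/r*np.sin(th)),np.cos(th)]);return c+d*(z-c[2])/d[2]
def fproj(f,P):
    R=cv2.Rodrigues(np.array(f['rvec']))[0];p=R@np.array(P)+np.array(f['tvec'])
    h=np.hypot(p[0],p[1]);return np.array([f['cx'],f['cy']])+p[:2]/h*f['fx']*np.arctan2(h,p[2])
E
python3 - <<'E'
from h import *
from rig import env,imaging
f=imaging.grab_frame('wrist');pickle.dump(f,open('w1.pkl','wb'));cv2.imwrite('pics/w1.png',cv2.resize(f['img'],(800,600))[:,:,::-1])
go(env.read_state(),[.5945,.0055,.05],12)
for P in([.595,.005,.07],[.572,-.077,.026],[.61,-.145,.119]): print(fproj(f,P)*1.25)
E
```

```text
q [ 0.01  0.38  1.77 -0.    0.99  1.37] pos [0.5929 0.0047 0.1491] xang 11.93 tilt [-0.0035 -0.0004] move [ 0.0082 -0.0017  0.3964] yaw -0.002 t 2.4 w 0.05541728697723968 0.0 [ 0.4 -0.   1.2]
[409.78126952 303.81166234]
[523.22256126 342.80121496]
[701.22311132 359.55271713]
```

View pics/w1.png

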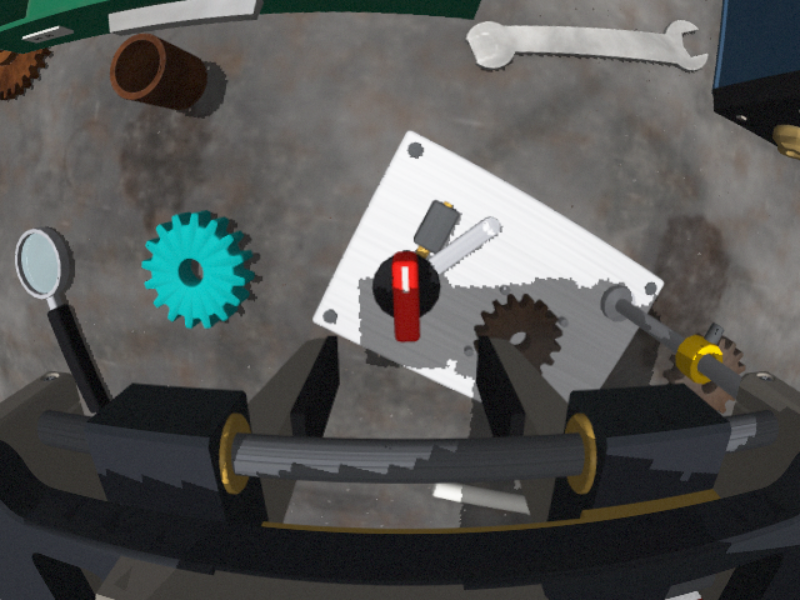

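The wrist view shows the red bar from (405,256) to (407,340), lined up with the jaws. The gear is at (518,332) and the collar at (700,360).

```bash
python3 - <<'E'
from h import *
f=pickle.load(open('w1.pkl','rb'))
R=cv2.Rodrigues(np.array(f['rvec']))[0];print('cam',-R.T@np.array(f['tvec']))
for a in(12,8,15):
  t=np.radians(a);u=np.array([np.cos(t),np.sin(t),0])*.023
  for z in(.036,.07): print(a,z,[(fproj(f,np.array([.595,.005,z])+k*u)*1.25).round(0) for k in(1,-1)])
print(fback(f,np.array([404,258])*.8,.07),fback(f,np.array([407,340])*.8,.07),'gear',fback(f,np.array([518,332])*.8,.026),'plate corners',[fback(f,np.array(q)*.8,.01).round(4) for q in((411,131),(315,320),(663,285))],'collar',[ (fproj(f,[.610,-.145,z])*1.25).round() for z in(.11,.12,.13)])
E
```

```text
cam [0.66115731 0.0200983  0.30837523]
12 0.036 [array([410., 251.]), array([410., 325.])]
12 0.07 [array([410., 261.]), array([410., 344.])]
8 0.036 [array([412., 251.]), array([407., 324.])]
8 0.07 [array([413., 261.]), array([407., 344.])]
15 0.036 [array([408., 251.]), array([411., 325.])]
15 0.07 [array([408., 261.]), array([412., 344.])]
[0.61862647 0.01311544 0.07      ] [0.57456676 0.00219179 0.07      ] gear [ 0.57861721 -0.07132322  0.026     ] plate corners [array([0.6893, 0.024 , 0.01  ]), array([0.5536, 0.0622, 0.01  ]), array([ 0.6305, -0.1783,  0.01  ])] collar [array([692., 353.]), array([702., 360.]), array([713., 368.])]
```

>>> {"api": "step_arm", "payload": {"travel": [[0.003,-0.001,0.1],[0.003,-0.001,0.2],[0.003,-0.001,0.3],[0.003,-0.001,0.38],[0.003,-0.001,0.41],[0.003,-0.001,0.41],[0.003,-0.001,0.41]], "yaw": [-0.02,-0.02,-0.02,-0.02,-0.02,-0.02,-0.02], "hand": [-0.2,-0.2,-0.2,-0.2,-0.2,-0.2,-0.2]}}

```text
time_s: 3.28
tool_pos: [0.5954, 0.0064, 0.0489]
tool_rot: [0.0, 0.994, 0.112, 0.001]
wrist_force: [0.7, -0.7, 0.9]
gripper_width: 0.0551
finger_force: 0.0
```

>>> {"api": "step_arm", "payload": {"travel": [[0,0,0],[0,0,0],[0,0,0],[0,0,0],[0,0,0],[0,0,0]], "yaw": [0,0,0,0,0,0], "hand": [1,1,1,1,1,1]}}

```text
time_s: 4.03
tool_pos: [0.5945, 0.0064, 0.0476]
tool_rot: [0.0, 0.994, 0.112, -0.0]
wrist_force: [0.0, -2.6, 0.1]
gripper_width: 0.0138
finger_force: 30.0
```

>>> {"api": "step_arm", "payload": {"travel": [[0,0,0],[0,0,0],[0,0,0],[0,0,0],[0,0,0],[0,0,0],[0,0,0],[0,0,0]], "yaw": [0.13,0.26,0.39,0.52,0.65,0.78,0.9,0.9], "hand": [1,1,1,1,1,1,1,1]}}

```text
time_s: 5.03
tool_pos: [0.5945, 0.0067, 0.0476]
tool_rot: [-0.0, 0.971, -0.238, 0.0]
wrist_force: [0.1, 0.4, 2.1]
gripper_width: 0.0139
finger_force: 30.0
```

```bash
python3 - <<'E'
from h import *
from rig import env
s=env.read_state();go(s,[.5945,.0055,.05],-48);print(s['ft_torque'])
E
```

```text
q [0.01 0.52 1.83 0.   0.8  2.06] pos [0.5945 0.0067 0.0476] xang -27.58 tilt [0.0001 0.0002] move [ 0.0022  0.0044 -0.0095] yaw 0.454 t 5.025 w 0.013915153176516428 29.992919862270355 [0.1 0.4 2.1]
[ 0.01307775  0.04639912 -0.06459064]
```

>>> {"api": "step_arm", "payload": {"travel": [[0,0,0],[0,0,0],[0,0,0],[0,0,0],[0,0,0]], "yaw": [0.1,0.2,0.3,0.38,0.38], "hand": [1,1,1,1,1]}}

```text
time_s: 5.65
tool_pos: [0.5946, 0.0068, 0.0476]
tool_rot: [-0.0, 0.925, -0.379, 0.0]
wrist_force: [1.7, 0.5, 0.1]
gripper_width: 0.0141
finger_force: 30.0
```

```bash
python3 - <<'E'
from h import *
from rig import env,imaging
s=env.read_state();go(s,[.5945,.0055,.05],-48);print(s['ft_torque'])
E
```

```text
q [0.01 0.52 1.83 0.   0.79 2.36] pos [0.5946 0.0068 0.0476] xang -44.57 tilt [0.0004 0.0003] move [ 0.0033  0.0042 -0.0096] yaw 0.076 t 5.65 w 0.014054363401383649 29.98403638601303 [1.7 0.5 0.1]
[ 0.18613238 -0.14184862 -0.02231831]
```

>>> {"api": "step_arm", "payload": {"travel": [[0,0,0],[0,0,0],[0,0,0]], "yaw": [0.05,0.08,0.08], "hand": [1,1,1]}}

```text
time_s: 6.02
tool_pos: [0.5946, 0.0069, 0.0476]
tool_rot: [-0.0, 0.913, -0.409, 0.0]
wrist_force: [1.3, 2.2, -1.5]
gripper_width: 0.0138
finger_force: 30.0
```

>>> {"api": "step_arm", "payload": {"travel": [[0,0,0],[0,0,0],[0,0,0],[0,0,-0.1],[0,0,-0.3],[0,0,-0.5],[0,0,-0.6],[0,0,-0.6]], "yaw": [0,0,0,0,0,0,0,0], "hand": [-0.2,-0.2,-0.2,-0.2,-0.2,-0.2,-0.2,-0.2]}}

```text
time_s: 7.02
tool_pos: [0.5957, 0.0066, 0.1997]
tool_rot: [-0.001, 0.913, -0.409, 0.002]
wrist_force: [0.4, -0.1, -1.2]
gripper_width: 0.0554
finger_force: 0.0
```

```bash
python3 - <<'E'
from h import *
from rig import env,imaging
s=env.read_state();go(s,[.476,.268,.2],28.3);print(s['ft_torque'])
E
```

```text
q [ 0.01  0.33  1.72 -0.    1.09  2.42] pos [0.5957 0.0066 0.1997] xang -48.29 tilt [ 0.004 -0.   ] move [-1.099  -0.3383 -0.0033] yaw -1.702 t 7.025 w 0.05541595820083541 0.0 [ 0.4 -0.1 -1.2]
[0.10162344 0.02636324 0.00957393]
```

>>> {"api": "step_arm", "payload": {"travel": [[-0.15,-0.05,0],[-0.3,-0.1,0],[-0.45,-0.14,0],[-0.6,-0.19,0],[-0.75,-0.24,0],[-0.9,-0.29,0],[-1.0,-0.32,0],[-1.0,-0.32,0]], "yaw": [-0.12,-0.25,-0.4,-0.55,-0.7,-0.85,-1,-1], "hand": [-0.2,-0.2,-0.2,-0.2,-0.2,-0.2,-0.2,-0.2]}}

```text
time_s: 8.02
tool_pos: [0.4865, 0.2473, 0.196]
tool_rot: [0.001, 1.0, -0.028, -0.001]
wrist_force: [0.2, 0.0, -0.9]
gripper_width: 0.0554
finger_force: 0.0
```

```bash
python3 - <<'E'
from h import *
from rig import env,imaging
s=env.read_state();go(s,[.476,.268,.11],28.3)
E
```

```text
q [0.47 0.26 1.83 0.   1.06 2.09] pos [0.4865 0.2473 0.196 ] xang -3.16 tilt [-0.0022 -0.001 ] move [-0.0456 -0.0807  0.3439] yaw -0.699 t 8.025 w 0.055388867480158234 0.0 [ 0.2  0.  -0.9]
```

>>> {"api": "step_arm", "payload": {"travel": [[-0.03,-0.04,0.1],[-0.045,-0.08,0.2],[-0.045,-0.08,0.3],[-0.045,-0.08,0.34],[-0.045,-0.08,0.34]], "yaw": [-0.2,-0.4,-0.6,-0.7,-0.7], "hand": [-0.2,-0.2,-0.2,-0.2,-0.2]}}

```text
time_s: 8.65
tool_pos: [0.4771, 0.2656, 0.111]
tool_rot: [0.001, 0.97, 0.242, -0.002]
wrist_force: [-0.3, 0.2, 0.6]
gripper_width: 0.0554
finger_force: 0.0
```

```bash
python3 - <<'E'
from h import *
from rig import env,imaging
f=imaging.grab_frame('wrist');pickle.dump(f,open('w2.pkl','wb'))
t=imaging.grab_frame('top')['img']
c=cv2.resize(t[190:280,310:420],None,fx=3.5,fy=3.5,interpolation=cv2.INTER_CUBIC)
o=np.zeros((480,800,3),np.uint8);o[:,:410]=cv2.resize(f['img'],(640,480))[:,115:525];o[:315,415:800]=c
cv2.imwrite('pics/w2.png',o[:,:,::-1])
go(env.read_state(),[.476,.268,.0105],28.3)
for P in([.548,.3075,.012],[.476,.268,.018],[.513,.288,.018],[.4285,.242,.018]): print(fproj(f,P)-[115,0])
E
```

```text
q [ 0.51  0.37  1.9  -0.    0.88  1.59] pos [0.478  0.2664 0.1124] xang 28.0 tilt [-0.0005 -0.0004] move [-0.0038 -0.0093  0.4075] yaw -0.007 t 8.75 w 0.05515951433778434 0.0 [0.6 0.1 1.3]
[206.67575476 125.54705029]
[208.20172731 242.38712968]
[207.74228009 183.41523424]
[209.16997149 311.0758188 ]
```

View pics/w2.png

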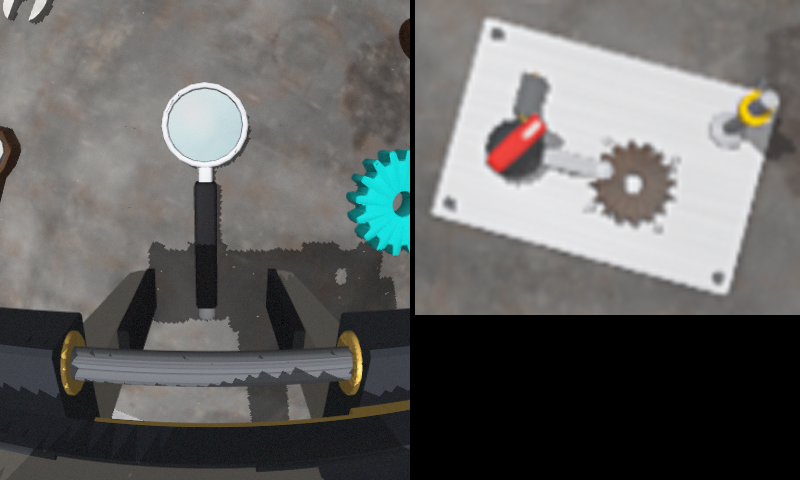

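The knob's finger now lies over the gear at (610,165), the gear hasn't moved, and the loupe lies between the jaws with its lens at (205,124). I'll go down for the grasp.

>>> {"api": "step_arm", "payload": {"travel": [[-0.002,-0.01,0.1],[-0.002,-0.01,0.2],[-0.002,-0.01,0.3],[-0.002,-0.01,0.36],[-0.002,-0.01,0.39],[-0.002,-0.01,0.39],[-0.002,-0.01,0.39]], "yaw": [0,0,0,0,0,0,0], "hand": [-0.2,-0.2,-0.2,-0.2,-0.2,-0.2,-0.2]}}

```text
time_s: 9.62
tool_pos: [0.4767, 0.2694, 0.0158]
tool_rot: [-0.0, 0.97, 0.243, 0.001]
wrist_force: [-0.5, 0.1, -0.2]
gripper_width: 0.0549
finger_force: 0.0
```

```bash
python3 - <<'E'
from h import *
from rig import env,imaging
go(env.read_state(),[.4755,.269,.0105],28.3)
E
```

```text
q [0.51 0.52 1.94 0.   0.68 1.59] pos [0.4767 0.2694 0.0158] xang 28.18 tilt [0.001  0.0006] move [-0.0049 -0.001   0.0211] yaw -0.003 t 9.625 w 0.05485475343937794 0.0 [-0.5  0.1 -0.2]
```

>>> {"api": "step_arm", "payload": {"travel": [[-0.005,0,0.01],[-0.005,0,0.018],[-0.005,0,0.018],[-0.005,0,0.018],[-0.005,0,0.018],[-0.005,0,0.018],[-0.005,0,0.018],[-0.005,0,0.018]], "yaw": [0,0,0,0,0,0,0,0], "hand": [-0.2,-0.2,1,1,1,1,1,1]}}

```text
time_s: 10.62
tool_pos: [0.4751, 0.2685, 0.0106]
tool_rot: [-0.0, 0.97, 0.244, 0.0]
wrist_force: [1.1, -0.2, 0.6]
gripper_width: 0.0156
finger_force: 30.0
```

```bash
python3 - <<'E'
from h import *
from rig import env,imaging
go(env.read_state(),[.476,.268,.2],28.3)
E
```

```text
q [0.51 0.52 1.95 0.   0.67 1.59] pos [0.4751 0.2685 0.0106] xang 28.2 tilt [0. 0.] move [ 0.0023  0.0036 -0.7576] yaw -0.002 t 10.625 w 0.015631353606758373 29.997780919075012 [ 1.1 -0.2  0.6]
```

>>> {"api": "step_arm", "payload": {"travel": [[0,0,-0.05],[0,0,-0.15],[0,0,-0.28],[0,0,-0.42],[0,0,-0.52],[0,0,-0.56],[0,0,-0.56]], "yaw": [0,0,0,0,0,0,0], "hand": [1,1,1,1,1,1,1]}}

```text
time_s: 11.5
tool_pos: [0.4752, 0.2685, 0.1511]
tool_rot: [-0.0, 0.97, 0.244, 0.0]
wrist_force: [0.9, 0.4, -1.3]
gripper_width: 0.0159
finger_force: 30.0
```

>>> {"api": "step_arm", "payload": {"travel": [[-0.02,0.04,0],[-0.06,0.13,0],[-0.11,0.25,0],[-0.17,0.38,0],[-0.23,0.51,0],[-0.28,0.62,0],[-0.31,0.68,0],[-0.32,0.7,0]], "yaw": [0,0,0,0,0,0,0,0], "hand": [1,1,1,1,1,1,1,1]}}

```text
time_s: 12.5
tool_pos: [0.4869, 0.0756, 0.15]
tool_rot: [-0.0, 0.97, 0.243, -0.001]
wrist_force: [0.1, 0.5, -1.1]
gripper_width: 0.0158
finger_force: 30.0
```

>>> {"api": "step_arm", "payload": {"travel": [[-0.02,0.04,0],[-0.06,0.13,0],[-0.11,0.25,0],[-0.17,0.38,0],[-0.23,0.51,0],[-0.28,0.62,0],[-0.31,0.68,0],[-0.32,0.7,0]], "yaw": [0,0,0,0,0,0,0,0], "hand": [1,1,1,1,1,1,1,1]}}

```text
time_s: 13.5
tool_pos: [0.4995, -0.1159, 0.1505]
tool_rot: [-0.0, 0.97, 0.243, -0.0]
wrist_force: [0.2, -0.4, -0.6]
gripper_width: 0.0157
finger_force: 30.0
```

```bash
python3 - <<'E'
from h import *
from rig import env,imaging
go(env.read_state(),[.4997,-.116,.1205],28.3)
o=np.zeros((560,800,3),np.uint8)
for n in('top','scene','wrist'):
    f=imaging.grab_frame(n);pickle.dump(f,open(n+'3.pkl','wb'));i=f['img']
    if n=='top':o[:240,:400]=cv2.resize(i[190:280,290:440],(400,240),interpolation=2)
    if n=='scene':o[:320,400:]=cv2.resize(i[150:310,240:440],(400,320),interpolation=2)
    if n=='wrist':o[245:545,:400]=cv2.resize(i,(400,300))
cv2.imwrite('pics/c3.png',o[:,:,::-1])
E
```

```text
q [-0.23  0.27  1.94  0.    0.94  0.85] pos [ 0.4995 -0.1159  0.1505] xang 28.17 tilt [-0.0001  0.0002] move [0.0005 0.0009 0.12  ] yaw -0.003 t 13.5 w 0.01568570726321746 29.99706119298935 [ 0.2 -0.4 -0.6]
```

View pics/c3.png

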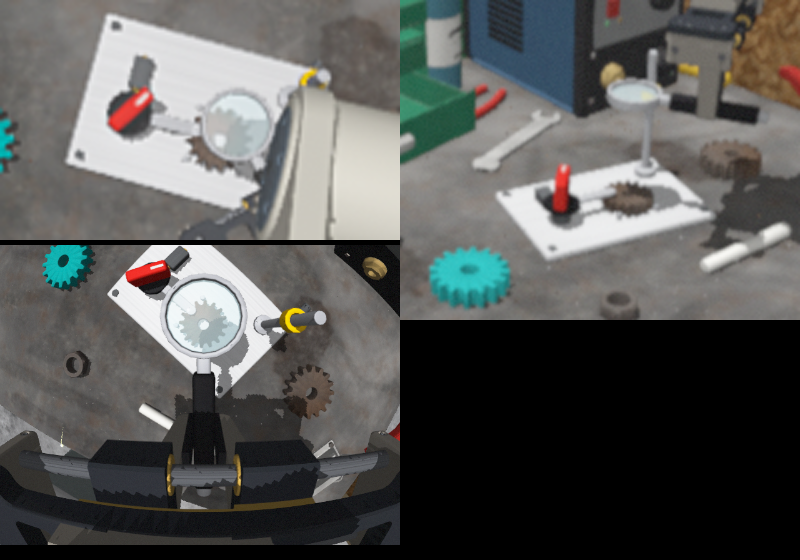

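The views show the loupe held level over the gear: the lens is at (204,316) in the wrist panel and the knob is still locked. I'll lower it to focal height and look closer.

>>> {"api": "step_arm", "payload": {"travel": [[0,0,0.02],[0,0,0.05],[0,0,0.09],[0,0,0.115],[0,0,0.12],[0,0,0.12],[0,0,0.12]], "yaw": [0,0,0,0,0,0,0], "hand": [1,1,1,1,1,1,1]}}

```text
time_s: 14.52
tool_pos: [0.4997, -0.1156, 0.1208]
tool_rot: [0.0, 0.97, 0.244, 0.0]
wrist_force: [0.3, 0.4, -1.1]
gripper_width: 0.0162
finger_force: 30.0
```

```bash
python3 - <<'E'
from h import *
from rig import env,imaging
go(env.read_state(),[.4997,-.116,.1205],28.3)
o=np.zeros((580,800,3),np.uint8)
for n in('top','scene','wrist'):
    f=imaging.grab_frame(n);pickle.dump(f,open(n+'4.pkl','wb'));i=f['img']
    if n=='top':o[:240,:400]=cv2.resize(i[210:270,330:430],(400,240),interpolation=2)
    if n=='scene':o[:320,400:]=cv2.resize(i[170:250,320:420],(400,320),interpolation=2)
    if n=='wrist':o[245:575,:400]=cv2.resize(i[20:185,210:410],(400,330),interpolation=2);g=f
    if n=='wrist':
        w=pickle.load(open('w1.pkl','rb'))['img'];o[325:565,400:]=cv2.resize(w[220:316,460:620],(400,240),interpolation=2)
cv2.imwrite('pics/c4.png',o[:,:,::-1])
E
```

```text
q [-0.23  0.31  1.96  0.    0.87  0.85] pos [ 0.4997 -0.1156  0.1208] xang 28.2 tilt [ 0.0005 -0.0001] move [-0.0006  0.0013  0.0014] yaw -0.002 t 14.525 w 0.016236126062463444 29.997064769268036 [ 0.3  0.4 -1.1]
```

View pics/c4.png

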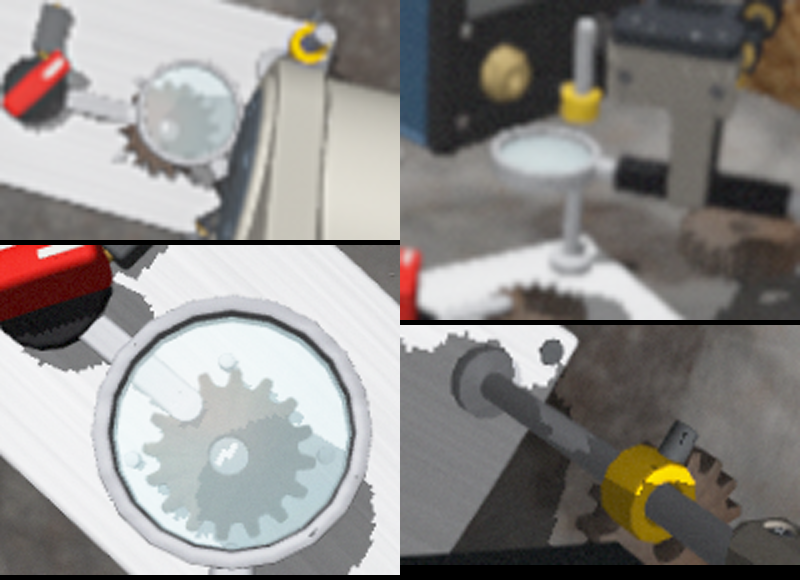

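```bash
python3 - <<'E'
from h import *
L=lambda n:pickle.load(open(n+'.pkl','rb'))
w1,w4,s4,t4=L('w1'),L('wrist4'),L('scene4'),L('top4')
P=lambda f,fish,X:fproj(f,X) if fish else proj(f,X)[0]
c=lambda x0,y0,k,u,v:cr(x0,y0,k,u,v)
col=[(w1,1,c(460,220,2.5,651,493-325)),(s4,0,c(320,170,4,581-400,103)),(t4,0,c(330,210,4,311,44))]
len_=[(w4,1,c(210,20,2,231.5,431-245)),(s4,0,c(320,170,4,546-400,157)),(t4,0,c(330,210,4,188,113))]
gear=[(T,0,np.array([372.2,242.5])),(w4,1,c(210,20,2,229,456-245))]
for n,o,x0 in(('col',col,[.61,-.145,.12]),('lens',len_,[.572,-.077,.12]),('gear',gear,[.572,-.077,.026])):
    r=least_squares(lambda x:np.concatenate([P(f,k,x)-u for f,k,u in o]),x0);print(n,r.x.round(4),r.fun.round(1))
print('lens back wrist',fback(w4,len_[0][2],.119),'gear wrist',fback(w4,gear[1][2],.026),'gear top',back(T,gear[0][2],.026),'lens top',back(t4,len_[2][2],.119))
p0=np.array([.4997,-.1156]);h=np.radians(28.2);print('kin lens',p0+.0825*np.array([np.cos(h),np.sin(h)]))
# scene-only relative height collar vs lens, using known xy
for nm,u,xy in(('col',col[1][2],[.6103,-.1448]),('lens',len_[1][2],[.5724,-.0766])):
    print(nm,least_squares(lambda z:proj(s4,[*xy,z[0]])[0][1]-u[1],[.12]).x)
E
```

```text
col [ 0.6471 -0.1679  0.2075] [-16.7   2.1   0.1 -42.9  17.9 -23.1]
lens [ 0.5731 -0.0753  0.1191] [ 0.  -0.1  1.2  0.1 -0.8 -0.3]
gear [ 0.571  -0.0753  0.0367] [-0.3 -0.7 -0.   0.2]
lens back wrist [ 0.57301037 -0.07528661  0.119     ] gear wrist [ 0.57154778 -0.07500632  0.026     ] gear top [ 0.57016229 -0.07711953  0.026     ] lens top [ 0.57246054 -0.0770197   0.119     ]
kin lens [ 0.57240753 -0.07661456]
col [0.11815064]
lens [0.11905656]
```

```bash
python3 - <<'E'
from h import *
L=lambda n:pickle.load(open(n+'.pkl','rb'))
w1,s4,t4=L('w1'),L('scene4'),L('top4')
o=[(w1,1,cr(460,220,2.5,251,493-325)),(s4,0,cr(320,170,4,181,103)),(t4,0,cr(330,210,4,311,44))]
P=lambda f,k,X:fproj(f,X) if k else proj(f,X)[0]
for s in(o,o[1:],o[:2]):
    r=least_squares(lambda x:np.concatenate([P(f,k,x)-u for f,k,u in s]),[.61,-.145,.12]);print(r.x.round(4),r.fun.round(1))
E
```

```text
[ 0.6107 -0.1435  0.1195] [ 0.1 -0.3  1.6 -0.5 -1.2  0.1]
[ 0.6131 -0.1449  0.117 ] [ 1.2  0.1 -0.8 -0.8]
[ 0.6111 -0.1417  0.1213] [-0.3 -0.2  1.  -1. ]
```

The collar is at about 0.119 m, and so is the lens. I'll shift the lens about 1.5 mm towards the robot, let it settle and check.

>>> {"api": "step_arm", "payload": {"travel": [[-0.005,-0.003,0],[-0.005,-0.003,0],[-0.005,-0.003,0],[-0.005,-0.003,0],[-0.005,-0.003,0],[-0.005,-0.003,0],[-0.005,-0.003,0],[-0.005,-0.003,0]], "yaw": [0,0,0,0,0,0,0,0], "hand": [1,1,1,1,1,1,1,1]}}

```text
time_s: 15.68
tool_pos: [0.498, -0.1155, 0.1206]
tool_rot: [-0.0, 0.97, 0.244, 0.0]
wrist_force: [0.1, -0.0, -1.4]
gripper_width: 0.0156
finger_force: 30.0
```

```bash
python3 - <<'E'
from h import *
from rig import env
s=env.read_state();go(s,[.4982,-.1156,.1205],28.2);print(np.abs(s['qd']).max())
env.job_done()
E
```

```text
q [-0.23  0.31  1.97  0.    0.87  0.85] pos [ 0.498  -0.1155  0.1206] xang 28.2 tilt [0. 0.] move [0.0004 0.0007 0.0003] yaw 0.0 t 15.675 w 0.015576787726675255 29.997027218341827 [ 0.1 -0.  -1.4]
0.0014377048614854129
the job is handed in; nothing more can be done
```

The job is handed in: the knob is locked with its finger over the gear, and the loupe is held level and steady over the gear at collar height (about 0.119 m), with positions measured to roughly 2 mm; no verdict came back.

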